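Lift the closed canisters to find the loaded ones and tip out their axle pins

ROBOT

A 6-joint arm with a two-finger parallel gripper is mounted at the origin on the work surface; the furniture and walls round the work are solid. World frame = base frame: x ahead of the robot, y to its left, z up, the work surface at z = 0. Lengths are in m, angles in rad, forces in N, time in s.
With the tool pointing down it reaches from about 0.2 to 0.875 m from the base axis. Payload 3.4 kg.
Tool frame: the origin (TCP) lies between the finger pads; the fingertips stand 25 mm ahead of it and the grasp point (between the pads) lies 6 mm ahead of it (r.nose_length is the z of the fingertips in the tool frame, in m); z points along the fingers, x is the direction in which the jaws open and shut, and the axes are right-handed (so a half turn about z gives the same grasp; the last joint's range is limited). The gripper opens to 94 mm and grips with 3 to 60 N. Pads are 16 mm wide; open, the fingers measure 119 mm over their backs; the gripper's body (75 mm by 177 mm) begins 78 mm behind the grasp point.
Start: joints at [1.107, 0.276, 1.505, -0, 1.361, -0.121], TCP at [0.193, 0.542, 0.23] pointing down, gripper open.
Joint ranges: [-2.89, 2.89], [-0.75, 2.08], [0.22, 2.7], [-1.18, 4.32], [0.11, 2.71], [-2.7, 2.7]. Speed limits (rad/s): [2.57, 2.57, 3.14, 3.14, 3.14, 3.14].

INTERFACE

Orientations are given as a unit quaternion [w, x, y, z].
In Python, from plant import r, gripper_to, inverse_kinematics, vision, models, telemetry gives the robot as it stands. Calls block until the motion is done:
- r.move_to(position, orientation): joint-space move of the TCP to a pose.
- r.move_l(position, rot=None, vel=0.15, guard=None): straight line of the TCP; rot=None keeps the orientation; vel is the mean speed in m/s. With guard (N) it stops when the force on the tool has changed by that much, and returns True; else False.
- r.movej(angles): joint-space move.
- gripper_to(opening, f_grip=None): finger opening in m; f_grip is the grip in N (None keeps the last); returns when the fingers have stopped.
- r.hold(seconds).
- inverse_kinematics(position, orientation): joint angles nearest the present ones, or None.
- vision.snapshot(name): name is "scene" or "side" or "wrist"; returns the picture (480x640x3 uint8, red, green, blue); there is no depth.
- vision.get_calibration(name): a dict with "fx", "fy", "cx", "cy" (pixels), "position" and "orientation" of the camera in the world. Camera axes: x right, y down, z forward; pixel columns grow to the right and rows downward; lengths in m; the calibration is good to about 2 mm. A picture is of the moment at which its call begins: read the wrist's pose just before it. get_calibration takes no time and is no camera call; for the wrist camera it gives the pose at the moment of the call.
A pose or a line that the arm cannot do raises r.PlanningError and nothing moves.
- r.sign_off(): hands the job in, once; it reports no verdict.
Trained networks look in the newest picture that a camera, given by its name, has taken for a name from the list of things; names that differ only in an ending like _2 or _b are one class to them, and where a whole thing is asked for, a point or a joint stands for the part that bears it (a point fixed in the world has none). Each returns a list of dicts, best first, with "score" (0 to 1); they miss things now and then, are a little off and sometimes report something else, mostly with a low value. They report only what shows in the picture. A call takes as long as a camera call. They do not tell look-alikes from the thing itself.
- models.boxes_of(thing, camera): "at" ([x, y, z] in m, in world coordinates, good to about 4 mm: the middle of the surface that is visible of it).
- models.regions_of(thing, camera): "pixels" (480x640 bool, what is visible of it).
- models.mark_of(thing, camera): "at" ([x, y, z] in m, in world coordinates, good to about 4 mm: a listed point, or the origin of a listed thing).
Readings, each from a call of its own:
- telemetry.current_t(): time.
- telemetry.current_joints(): joint angles.
- telemetry.current_dq(): joint speeds.
- telemetry.current_joint_efforts(): joint torques, N m.
- telemetry.current_ee_pos(): TCP position.
- telemetry.current_tool_rot(): TCP orientation.
- telemetry.current_wrist_force(): force on the tool from outside, world axes, zero at the start.
- telemetry.current_torque(): the same for the moment, N m.
- telemetry.current_opening(): finger opening in m.
Only numpy, scipy, OpenCV 4.12 (cv2) and the standard library are available. Lean on these libraries where they do the work, as an engineer would, in place of code of your own. Each camera call takes 0.05 s, during which the arm holds its last target.

TASK

Each of the three closed steel canisters hides either a steel axle pin or only a light cardboard packing tube. Lift them by the handle, one after another, to judge by weight which hold a pin; tip those out through the front flap into the open tray, and never tip one that has no pin. Leave all three canisters standing upright about where they stood, and everything else undisturbed.

Things in the scene. Friction and masses are not known exactly. Their poses are not given: they have to be found in the camera images.
- canister_1_handle (a point): centre of the handle strap on one of three look-alike closed steel canisters, 110 (x) x 90 x 87 mm boxes on the worktop, 0.2 kg (+-10%) empty. Strap: 64 mm long along the canister's y, 16 mm thick (x), 22 mm high, 14 mm clear of the roof; its centre is 112 mm above the canister's underside, over the middle. Canister axes: z up, mouth in the -x face (toward the robot, within 0.2 rad).
- canister_1_lip (a point): middle of the same canister's lip, 55 mm to -x of its centre and 32 mm up. Mouth: 84 mm wide (y), from lip to roof, shut by a thin flap hinged under the roof that swings out by itself when tipped mouth-down and falls shut again. Inside, a ramp climbs to the lip at 30 degrees: tipped 65 degrees mouth-down about y, what lies inside rolls out. The contents cannot be seen.
- canister_2_handle (a point): centre of the handle strap on one of three look-alike closed steel canisters, 110 (x) x 90 x 87 mm boxes on the worktop, 0.2 kg (+-10%) empty. Strap: 64 mm long along the canister's y, 16 mm thick (x), 22 mm high, 14 mm clear of the roof; its centre is 112 mm above the canister's underside, over the middle. Canister axes: z up, mouth in the -x face (toward the robot, within 0.2 rad).
- canister_2_lip (a point): middle of the same canister's lip, 55 mm to -x of its centre and 32 mm up. Mouth: 84 mm wide (y), from lip to roof, shut by a thin flap hinged under the roof that swings out by itself when tipped mouth-down and falls shut again. Inside, a ramp climbs to the lip at 30 degrees: tipped 65 degrees mouth-down about y, what lies inside rolls out. The contents cannot be seen.
- canister_3_handle (a point): centre of the handle strap on one of three look-alike closed steel canisters, 110 (x) x 90 x 87 mm boxes on the worktop, 0.2 kg (+-10%) empty. Strap: 64 mm long along the canister's y, 16 mm thick (x), 22 mm high, 14 mm clear of the roof; its centre is 112 mm above the canister's underside, over the middle. Canister axes: z up, mouth in the -x face (toward the robot, within 0.2 rad).
- canister_3_lip (a point): middle of the same canister's lip, 55 mm to -x of its centre and 32 mm up. Mouth: 84 mm wide (y), from lip to roof, shut by a thin flap hinged under the roof that swings out by itself when tipped mouth-down and falls shut again. Inside, a ramp climbs to the lip at 30 degrees: tipped 65 degrees mouth-down about y, what lies inside rolls out. The contents cannot be seen.
- tray_floor (a point): centre of the inner floor of the fixed open tray of bare sheet metal: 220 mm (x) by 260 mm (y) outside, walls 4 mm thick and 54 mm high with a rolled rim, floor 4 mm above the worktop; standing left of the canisters. x and y run along its sides. The contents: steel axle pins and packing tubes, both 25 mm in diameter and 62 mm long; a pin weighs 0.22 kg, a tube 0.012 kg.
- wrench: bystander, not to be disturbed: open-ended wrench, 173 mm; origin in the middle of its underside
- roll_a: bystander, not to be disturbed: short abrasive roll, 42 mm; origin in the middle of its underside
- tape: bystander, not to be disturbed: roll of masking tape, 128 mm; origin in the middle of its underside
- discs: bystander, not to be disturbed: pile of sanding discs, 78 mm; origin in the middle of its underside
- disc_pile: bystander, not to be disturbed: flap disc, 104 mm; origin in the middle of its underside
There are look-alikes about, which are no part of the job. Leave any yellow look-alike of the part that bears canister_3_handle alone.

How it is judged:
By the outcome, as a careful person would: the job done as asked, in the order asked, and still so for the second after the job is handed in, with the robot touching nothing.
It also fails if it takes over 72 s, if anything falls off the work surface, if the arm or the gripper's body presses on something with over 40 N, if the wrist force passes 120 N, or if a joint passes its speed limit or range.

## Working session

There is one attempt and no reset: what is moved stays moved. The work goes in short steps, each a Python script; the robot and the scene stay as the last script left them, time stands still between calls to the robot, and variables do not carry over. Pictures are saved under pics/ and viewed, and the job is handed in when it is done.

```bash
ls; mkdir -p pics
python3 - <<'E'
from plant import r, vision, models, telemetry
import cv2
for n in ("scene","side"):
    im=vision.snapshot(n); cv2.imwrite(f"pics/a_{n}.png",im[:,:,::-1])
    c=vision.get_calibration(n); print(n,c)
    for t in ("canister_1_handle","canister_1_lip","tray_floor","wrench","tape","discs","disc_pile","roll_a"):
        print(t,[(round(d["score"],2),[round(float(v),3) for v in d["at"]]) for d in models.mark_of(t,n)])
print(telemetry.current_t(),telemetry.current_tool_rot(),r.nose_length)
E
```

```text
pics
scene {'fx': 615.9621201236872, 'fy': 615.9621201236872, 'cx': 315.996504873483, 'cy': 229.00915647693787, 'position': array([-0.33140889,  0.84026863,  1.06108215]), 'orientation': array([ 0.17287719, -0.33520248,  0.83542768, -0.39976664])}
canister_1_handle [(0.88, [0.552, -0.055, 0.112])]
canister_1_lip [(0.75, [0.494, -0.056, 0.03]), (0.47, [0.463, 0.087, 0.034])]
tray_floor []
wrench [(0.5, [0.362, -0.139, 0.001])]
tape [(0.61, [0.708, 0.018, 0.001]), (0.48, [0.552, -0.054, 0.112])]
discs [(0.55, [0.367, 0.008, 0.002])]
disc_pile [(0.53, [0.717, -0.154, 0.0]), (0.43, [0.55, -0.054, 0.11])]
roll_a [(0.52, [0.374, 0.139, -0.0])]
side {'fx': 492.240144424514, 'fy': 492.240144424514, 'cx': 311.2742518344988, 'cy': 246.40252215520587, 'position': array([0.57699179, 0.79496193, 0.83781725]), 'orientation': array([-0.00520275,  0.01880778,  0.91582371, -0.40110614])}
canister_1_handle [(0.78, [0.546, -0.056, 0.113])]
canister_1_lip [(0.67, [0.711, -0.154, -0.0])]
tray_floor [(0.58, [0.512, 0.331, 0.003])]
wrench [(0.65, [0.36, -0.143, -0.001])]
tape [(0.58, [0.709, 0.018, 0.001])]
discs [(0.81, [0.376, 0.01, -0.001])]
disc_pile [(0.91, [0.711, -0.151, 0.0])]
roll_a [(0.69, [0.375, 0.138, -0.002]), (0.24, [0.712, -0.153, 0.002]), (0.22, [0.547, -0.054, 0.117])]
0.9 [-2.53752045e-05  8.17343016e-01  5.76151362e-01  4.35711258e-05] 0.025
```

View pics/a_scene.png

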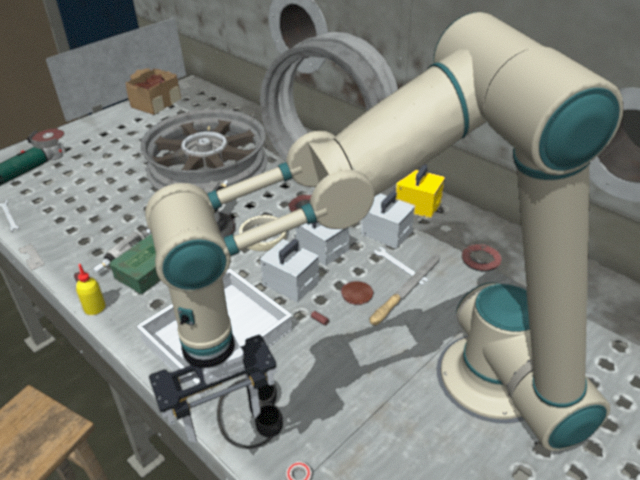

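View pics/a_side.png

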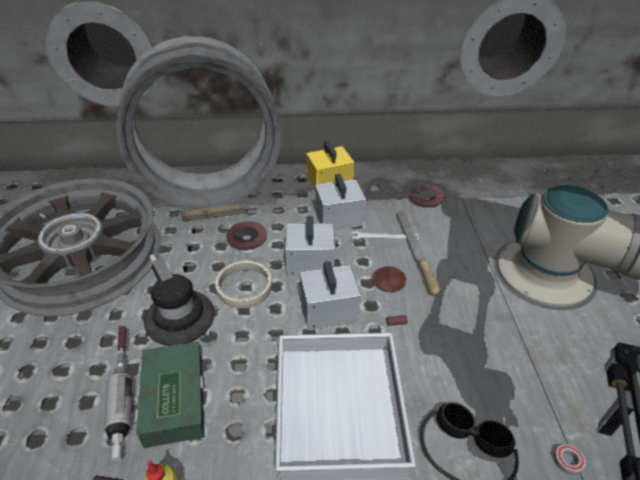

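Side view: grey canisters have straps at about (331,277), (310,230) and (341,187). The yellow look-alike's strap is at (329,152) and must be left alone. The tray is at (342,400). Next I'll segment the straps to get position and yaw.

```bash
cat > h.py <<'E'
import numpy as np, cv2
from scipy.spatial.transform import Rotation as R
from plant import r, gripper_to, inverse_kinematics, vision, models, telemetry
def cal(n):
    c=vision.get_calibration(n); q=c["orientation"]
    return c,R.from_quat([q[1],q[2],q[3],q[0]]).as_matrix()
def ray(n,u,v,z,cc=None):
    c,M=cc or cal(n); d=M@np.array([(u-c["cx"])/c["fx"],(v-c["cy"])/c["fy"],1.])
    p=np.array(c["position"]); return p+d*(z-p[2])/d[2]
def proj(n,P,cc=None):
    c,M=cc or cal(n); q=M.T@(np.array(P)-c["position"]); return c["cx"]+c["fx"]*q[0]/q[2],c["cy"]+c["fy"]*q[1]/q[2]
E
python3 - <<'E'
from h import *
im=cv2.imread("pics/a_side.png"); cv2.imwrite("pics/a_crop.png",cv2.resize(im[135:345,270:400],None,fx=2.8*1.0,fy=2.8,interpolation=cv2.INTER_CUBIC))
im=cv2.imread("pics/a_scene.png"); cv2.imwrite("pics/b_crop.png",cv2.resize(im[160:310,240:460],None,fx=3.5,fy=3.5,interpolation=cv2.INTER_CUBIC))
for n,pts in (("side",[(331,277),(310,230),(341,187),(329,152)]),("scene",[(289,250),(320,222),(389,204)])):
    for u,v in pts: print(n,u,v,ray(n,u,v,.114).round(3))
    print([ (round(d["score"],2),int(d["pixels"].sum()),np.argwhere(d["pixels"]).mean(0).round()) for d in models.regions_of("canister_1_handle",n)])
E
```

```text
side 331 277 [0.514 0.104 0.114]
side 310 230 [ 0.551 -0.043  0.114]
side 341 187 [ 0.468 -0.204  0.114]
side 329 152 [ 0.488 -0.367  0.114]
[(0.61, 2399, array([247., 309.])), (0.55, 2159, array([203., 340.]))]
scene 289 250 [0.509 0.099 0.114]
scene 320 222 [ 0.531 -0.029  0.114]
scene 389 204 [ 0.452 -0.206  0.114]
[(0.71, 1513, array([242., 323.]))]
```

View pics/a_crop.png

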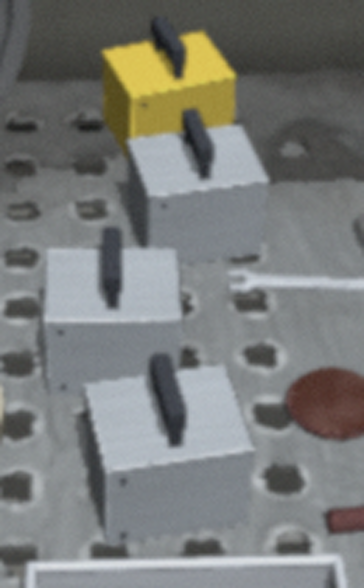

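View pics/b_crop.png

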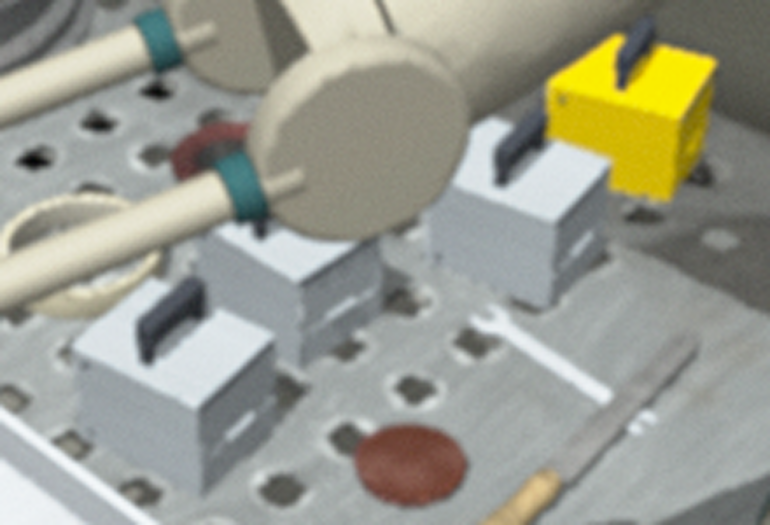

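Grey canisters A (0.51,0.10), B (0.55,-0.05) and C (0.47,-0.205); the yellow box is at (0.49,-0.37). I'll measure strap axes and check IK for the tip pose.

```bash
cat >> h.py <<'E'
def quat(M):
    x,y,z,w=R.from_matrix(M).as_quat(); return np.array([w,x,y,z])
def Q(yaw,tilt=0,flip=False):
    # canister frame orientation: Rz(yaw) Ry(-tilt); tool x = +-canister x, tool z = -canister z
    C=R.from_euler('z',yaw)*R.from_euler('y',-tilt)
    T=np.diag([1.,-1,-1]) if not flip else np.diag([-1.,1,-1])
    return quat(C.as_matrix()@T)
def at(grasp,q):   # TCP pos for grasp point
    M=R.from_quat([q[1],q[2],q[3],q[0]]).as_matrix(); return np.array(grasp)-0.006*M[:,2]
E
python3 - <<'E'
from h import *
im=cv2.imread("pics/a_side.png").astype(int)
for nm,(u0,u1,v0,v1) in dict(A=(318,343,255,300),B=(301,319,212,248),C=(330,350,170,202)).items():
    s=im[v0:v1,u0:u1]; m=(s.max(2)<95)
    k,l,st,_=cv2.connectedComponentsWithStats(m.astype(np.uint8)); i=1+np.argmax(st[1:,4]); 
    p=np.argwhere(l==i)[:,::-1].astype(float)+[u0,v0]
    c=p.mean(0); w=np.linalg.svd(p-c)[2][0]; w*=np.sign(w[1]); t=(p-c)@w
    P=[ray("side",*(c+w*a),z)for a,z in((t.min(),.123),(t.max(),.112))]
    # axis line at z~.115
    d=ray("side",*(c-w*8),.115)-ray("side",*(c+w*8),.115)
    print(nm,len(p),c.round(1),st[i],[x.round(3) for x in P],"yaw",np.arctan2(d[0],-d[1]).round(3),"ctr",ray("side",*c,.114).round(3))
for fl in (0,1):
  for yaw in (-.4,-.2,0,.2,.4,.6):
    o=[]
    for pt,ti in (((.512,.1,.112),0),((.55,-.055,.112),0),((.47,-.205,.112),0),((.47,-.205,.3),0),((.48,.331,.3),0),((.48,.331,.17),np.radians(68)),((.48,.331,.24),np.radians(68))):
        q=Q(yaw,ti,fl)
        j=inverse_kinematics(at(pt,q),q); o.append(None if j is None else np.round(j,2).tolist())
    print(fl,yaw,o)
E
```

```text
A 247 [329.2 276.4] [  5   7  13  32 247] [array([0.523, 0.069, 0.123]), array([0.513, 0.146, 0.112])] yaw 0.11 ctr [0.518 0.102 0.114]
B 173 [309.2 229.2] [  5   4   7  29 173] [array([ 0.552, -0.082,  0.123]), array([0.555, 0.001, 0.112])] yaw -0.035 ctr [ 0.553 -0.046  0.114]
C 159 [339.9 184.8] [  5   4  11  25 159] [array([ 0.476, -0.247,  0.123]), array([ 0.465, -0.163,  0.112])] yaw 0.099 ctr [ 0.47  -0.213  0.114]
0 -0.4 [[0.06, 0.29, 1.79, -0.0, 1.06, 0.46], [-0.23, 0.33, 1.73, -0.0, 1.09, 0.17], [-0.55, 0.27, 1.81, -0.0, 1.06, -0.15], [-0.55, 0.15, 1.49, -0.0, 1.5, -0.15], [0.48, 0.26, 1.35, -0.0, 1.54, 0.88], None, None]
0 -0.2 [[0.06, 0.29, 1.79, -0.0, 1.06, 0.26], [-0.23, 0.33, 1.73, -0.0, 1.09, -0.03], [-0.55, 0.27, 1.81, -0.0, 1.06, -0.35], [-0.55, 0.15, 1.49, -0.0, 1.5, -0.35], [0.48, 0.26, 1.35, -0.0, 1.54, 0.68], None, None]
0 0 [[0.06, 0.29, 1.79, -0.0, 1.06, 0.06], [-0.23, 0.33, 1.73, -0.0, 1.09, -0.23], [-0.55, 0.27, 1.81, -0.0, 1.06, -0.55], [-0.55, 0.15, 1.49, -0.0, 1.5, -0.55], [0.48, 0.26, 1.35, -0.0, 1.54, 0.48], None, None]
0 0.2 [[0.06, 0.29, 1.79, -0.0, 1
[... 953 characters left out ...]
35, -0.0, 1.54, -2.66], [0.99, 0.39, 2.34, 4.32, 0.99, -0.41], None]
1 0.2 [None, None, [-0.55, 0.27, 1.81, -0.0, 1.06, 2.39], [-0.55, 0.15, 1.49, -0.0, 1.5, 2.39], None, [0.84, 0.35, 2.47, 3.89, 0.94, -0.23], [0.84, 0.16, 2.37, 4.09, 0.75, -0.53]]
1 0.4 [None, [-0.23, 0.33, 1.73, -0.0, 1.09, 2.52], [-0.55, 0.27, 1.81, -0.0, 1.06, 2.19], [-0.55, 0.15, 1.49, -0.0, 1.5, 2.19], None, [0.6, 0.33, 2.57, 3.38, 0.95, -0.06], [0.6, 0.1, 2.45, 3.47, 0.62, -0.19]]
1 0.6 [[0.06, 0.29, 1.79, -0.0, 1.06, 2.6], [-0.23, 0.33, 1.73, -0.0, 1.09, 2.32], [-0.55, 0.27, 1.81, -0.0, 1.06, 1.99], [-0.55, 0.15, 1.49, -0.0, 1.5, 1.99], None, [0.31, 0.32, 2.61, 2.82, 0.99, 0.07], [0.31, 0.08, 2.49, 2.69, 0.64, 0.26]]
```

Run:
```python
from h import *
res=[]
for fl in (0,1):
  for ph in np.radians(np.arange(-180,180,15)):
   for X in (.46,.512,.56):
    for Y in (.29,.331,.37):
     seq=[]
     for ti,z in ((0,.30),(20,.28),(40,.25),(67,.19)):
        t=np.radians(ti); off=-.025*np.sin(t)
        g=np.array([X+off*np.cos(ph),Y+off*np.sin(ph),z]); q=Q(ph,t,fl); j=inverse_kinematics(at(g,q),q)
        if j is None: break
        seq.append(j)
     if len(seq)==4:
        s=np.array(seq); d=np.abs(np.diff(s,axis=0)).max(); res.append((d,fl,round(np.degrees(ph)),X,Y,s[0].round(2),s[-1].round(2)))
res.sort(key=lambda a:a[0]); 
for a in res[:25]: print(round(a[0],2),*a[1:])
print(len(res))
```

```text
0.26 0 150 0.56 0.331 [ 0.43  0.37  1.19 -0.    1.59 -2.19] [ 0.09  0.92  0.95  0.73  2.22 -2.38]
0.26 1 150 0.56 0.331 [ 0.43  0.37  1.19 -0.    1.59  0.95] [0.09 0.92 0.95 0.73 2.22 0.76]
0.26 0 150 0.512 0.331 [ 0.46  0.3   1.29 -0.    1.55 -2.16] [ 0.09  0.85  1.12  0.69  2.14 -2.45]
0.26 1 150 0.512 0.331 [ 0.46  0.3   1.29 -0.    1.55  0.98] [0.09 0.85 1.12 0.69 2.14 0.69]
0.26 0 150 0.56 0.29 [ 0.37  0.33  1.24 -0.    1.57 -2.25] [ 0.04  0.91  0.97  0.68  2.24 -2.43]
0.26 1 150 0.56 0.29 [ 0.37  0.33  1.24 -0.    1.57  0.89] [0.04 0.91 0.97 0.68 2.24 0.71]
0.27 0 150 0.512 0.29 [ 0.4   0.27  1.34 -0.    1.54 -2.22] [ 0.05  0.84  1.14  0.64  2.16 -2.5 ]
0.27 1 150 0.512 0.29 [ 0.4   0.27  1.34 -0.    1.54  0.92] [0.05 0.84 1.14 0.64 2.16 0.64]
0.27 0 150 0.46 0.331 [ 0.5   0.23  1.38 -0.    1.53 -2.12] [ 0.1   0.78  1.28  0.66  2.07 -2.51]
0.27 1 150 0.46 0.331 [ 0.5   0.23  1.38 -0.    1.53  1.02] [0.1  0.78 1.28 0.66 2.07 0.63]
0.27 0 165 0.46 0.37 [ 0.56  0.27  1.33 -0.    1.54 -2.32] [ 0.25  0.87  1.06  0.6   2.23 -2.53]
0.27 1 165 0.46 0.37 [ 0.56  0.27  1.33 -0.    1.54  
[... 583 characters left out ...]
9  1.03 -0.73  2.17 -0.75]
0.27 0 -90 0.46 0.331 [ 0.5   0.23  1.38 -0.    1.53  2.07] [ 0.9   0.84  1.14 -0.72  2.1   2.42]
0.27 1 -90 0.46 0.331 [ 0.5   0.23  1.38 -0.    1.53 -1.07] [ 0.9   0.84  1.14 -0.72  2.1  -0.72]
0.27 0 150 0.46 0.29 [ 0.43  0.2   1.43 -0.    1.52 -2.18] [ 0.05  0.77  1.3   0.61  2.09 -2.56]
0.27 1 150 0.46 0.29 [ 0.43  0.2   1.43 -0.    1.52  0.96] [0.05 0.77 1.3  0.61 2.09 0.58]
0.27 0 150 0.46 0.37 [ 0.56  0.27  1.33 -0.    1.54 -2.06] [ 0.15  0.79  1.25  0.71  2.05 -2.46]
0.27 1 150 0.46 0.37 [ 0.56  0.27  1.33 -0.    1.54  1.08] [0.15 0.79 1.25 0.71 2.05 0.68]
0.27 0 165 0.512 0.37 [ 0.52  0.33  1.24 -0.    1.57 -2.36] [ 0.23  0.95  0.88  0.64  2.32 -2.46]
283
```

Run:
```python
from h import *
q=Q(.1); t0=telemetry.current_t()
r.movej(inverse_kinematics(at((.50,.04,.33),q),q)); print(telemetry.current_t()-t0)
im=vision.snapshot("wrist"); cv2.imwrite("pics/w1.png",im[:,:,::-1]); c,M=cal("wrist"); print(c["position"],M.round(2))
np.savez("w1.npz",p=c["position"],M=M)
for t in ("canister_1_handle","canister_1_lip"):
  print(t,[(round(d["score"],2),np.round(d["at"],3).tolist()) for d in models.mark_of(t,"wrist")])
print(telemetry.current_wrist_force(),telemetry.current_t())
```

```text
2.1417
[0.4925688  0.11322967 0.4905871 ] [[ 0.99  0.1   0.03]
 [ 0.1  -0.96 -0.25]
 [ 0.    0.25 -0.97]]
canister_1_handle [(0.86, [0.551, -0.056, 0.11])]
canister_1_lip [(0.74, [0.497, -0.054, 0.034])]
[ 0.08310951 -0.11181921  0.38437046] 3.2917
```

View pics/w1.png

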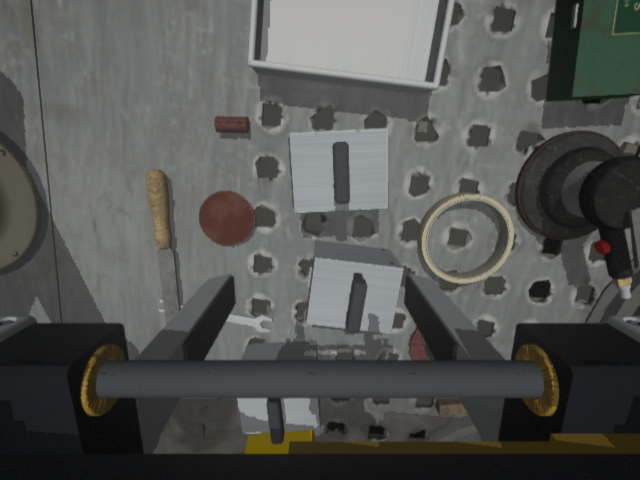

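The wrist view shows strap A at (341,172), B at (356,303) and C at (276,418), partly hidden, with yellow behind C at (280,443). I'll refine positions from this.

Run:
```python
from h import *
im=cv2.imread("pics/w1.png").astype(int)
for nm,(u0,u1,v0,v1) in dict(A=(325,360,135,210),B=(340,372,268,338),C=(264,290,398,445)).items():
    s=im[v0:v1,u0:u1]; m=(s.max(2)<90)
    k,l,st,_=cv2.connectedComponentsWithStats(m.astype(np.uint8)); i=1+np.argmax(st[1:,4])
    p=np.argwhere(l==i)[:,::-1].astype(np.float32)+np.float32([u0,v0])
    (c,sz,an)=cv2.minAreaRect(p); bx=cv2.boxPoints((c,sz,an))
    cs=p.mean(0); w=np.linalg.svd(p-cs)[2][0]; w*=np.sign(w[1])
    d=ray("wrist",*(cs-w*20),.12)-ray("wrist",*(cs+w*20),.12)
    if d[1]>0: d=d
    print(nm,len(p),st[i],"ctr",ray("wrist",*cs,.118).round(4),"yaw",np.arctan2(-d[0],d[1]).round(3))
for pt in ((290,136),(387,129),(388,209),(296,213),(313,258),(403,266),(393,334),(307,327)): print(pt,ray("wrist",*pt,.087).round(3))
for t in [(256,65),(440,85)]: print("tray near rim outer",ray("wrist",*t,.054).round(3))
```

```text
A 934 [  8   7  17  63 934] ctr [0.5171 0.0949 0.118 ] yaw 0.148
B 943 [  0   5  32  65 943] ctr [ 0.5528 -0.0552  0.118 ] yaw 0.072
C 678 [  3   0  18  47 678] ctr [ 0.4706 -0.2223  0.118 ] yaw 0.146
(290, 136) [0.458 0.127 0.087]
(387, 129) [0.564 0.145 0.087]
(388, 209) [0.579 0.057 0.087]
(296, 213) [0.472 0.042 0.087]
(313, 258) [ 0.498 -0.011  0.087]
(403, 266) [ 0.608 -0.01   0.087]
(393, 334) [ 0.61  -0.103  0.087]
(307, 327) [ 0.499 -0.104  0.087]
tray near rim outer [0.411 0.202 0.054]
tray near rim outer [0.624 0.202 0.054]
```

```bash
cat >> h.py <<'E'
CAN=dict(A=(.5175,.0945,.15),B=(.553,-.0555,-.01),C=(.4705,-.209,.1))
def go(g,q): r.movej(inverse_kinematics(at(g,q),q))
def fz(n=5):
    a=[]
    for _ in range(n): a.append(telemetry.current_wrist_force()); r.hold(.02)
    return np.mean(a,0)
def T(): return round(telemetry.current_t(),2)
def pick(k,h=.19):
    x,y,w=CAN[k]; q=Q(w)
    go((x,y,h),q); f0=fz()
    r.move_l(at((x,y,.112),q),vel=.15); gripper_to(0.0,60)
    print(k,"grip",telemetry.current_opening().round(4) if hasattr(telemetry.current_opening(),'round') else telemetry.current_opening(),T())
    r.move_l(at((x,y,.152),q),vel=.12); r.hold(.3); f1=fz(8)
    print(k,"dF",(f1-f0).round(2),"mass",round((f0-f1)[2]/9.81,3),T())
def put(k,h=.19):
    x,y,w=CAN[k]; q=Q(w)
    r.move_l(at((x,y,.1125),q),vel=.1); r.hold(.1); gripper_to(.06); r.move_l(at((x,y,h),q),vel=.2); print("put",T())
E
python3 - <<'E'
from h import *
gripper_to(.06,60); pick("A")
im=vision.snapshot("side"); cv2.imwrite("pics/c.png",im[:,:,::-1])
E
```

```text
A grip 0.0156497259238837 6.14
A dF [-0.34 -0.1  -2.13] mass 0.217 7.06
```

View pics/c.png

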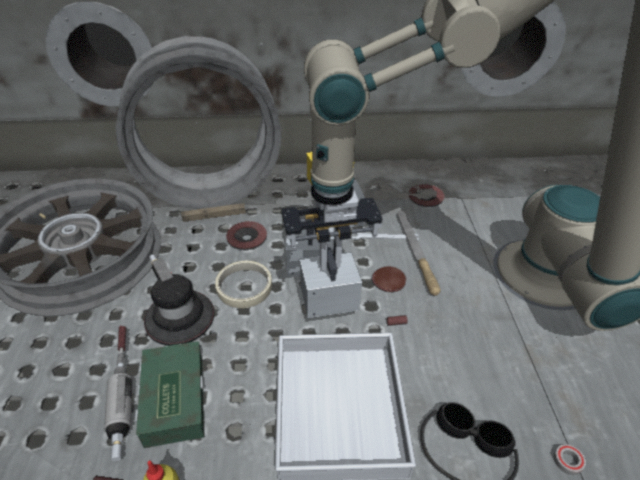

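A is held and raised, and weighs 0.217 kg, so it holds only a tube. I'll put it back, lift B, then look at C from above.

Run:
```python
from h import *
put("A"); pick("B"); put("B")
x,y,w=CAN["C"]; go((x-.02,y-.01,.3),Q(w)); 
im=vision.snapshot("wrist"); cv2.imwrite("pics/w2.png",im[:,:,::-1]); c,M=cal("wrist"); np.savez("w2.npz",p=c["position"],M=M); print(T())
im=vision.snapshot("side"); cv2.imwrite("pics/d.png",im[:,:,::-1])
```

```text
put 9.12
B grip 0.015652598409421428 11.29
B dF [-0.15  0.15 -4.13] mass 0.421 12.21
put 14.22
15.17
```

View pics/w2.png

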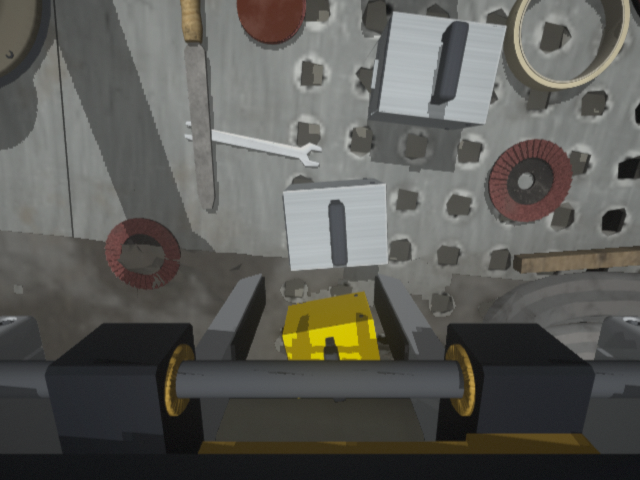

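View pics/d.png

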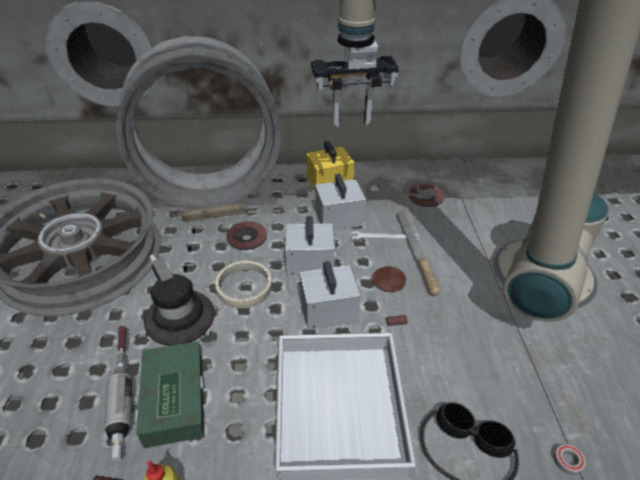

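B weighs 0.421 kg, so it holds a pin. C's strap is now clear at (338,233) and the yellow box is behind it at (330,325). Everything is still in place. I'll refine C and lift it, and check IK for the tip path.

Run:
```python
from h import *
im=cv2.imread("pics/w2.png").astype(int); u0,u1,v0,v1=322,356,193,268
m=(im[v0:v1,u0:u1].max(2)<95); k,l,st,_=cv2.connectedComponentsWithStats(m.astype(np.uint8)); i=1+np.argmax(st[1:,4])
p=np.argwhere(l==i)[:,::-1]+np.array([u0,v0]); cs=p.mean(0); w=np.linalg.svd(p-cs)[2][0]; w*=np.sign(w[1])
d=ray("wrist",*(cs-w*20),.12)-ray("wrist",*(cs+w*20),.12)
print(len(p),ray("wrist",*cs,.12).round(4),"yaw",np.arctan2(-d[0],d[1]).round(3))
P=[ray("wrist",*a,.087) for a in ((285,188),(384,183),(388,264),(291,270))]; print(np.round(P,3),np.mean(P,0).round(4))
ph=-np.pi/2
for X in (.48,.5,.515):
  for ti,z in ((0,.28),(35,.23),(68,.17)):
    q=Q(ph,np.radians(ti)); j=inverse_kinematics(at((X,.35,z),q),q); print(X,ti,None if j is None else np.round(j,2))
```

```text
962 [ 0.4691 -0.2208  0.12  ] yaw 0.18
[[ 0.41  -0.185  0.087]
 [ 0.514 -0.169  0.087]
 [ 0.532 -0.258  0.087]
 [ 0.424 -0.276  0.087]] [ 0.4703 -0.2222  0.087 ]
0.48 0 [ 0.51  0.28  1.36 -0.    1.5   2.08]
0.48 35 [ 0.77  0.56  1.2  -0.44  1.82  2.33]
0.48 68 [ 0.88  0.88  1.13 -0.74  2.09  2.42]
0.5 0 [ 0.5   0.31  1.33 -0.    1.51  2.07]
0.5 35 [ 0.75  0.58  1.16 -0.45  1.82  2.3 ]
0.5 68 [ 0.87  0.89  1.09 -0.77  2.09  2.38]
0.515 0 [ 0.49  0.33  1.3  -0.    1.52  2.06]
0.515 35 [ 0.74  0.59  1.13 -0.45  1.83  2.28]
0.515 68 [ 0.85  0.91  1.06 -0.78  2.1   2.36]
```

```bash
sed -i 's/C=(.4705,-.209,.1)/C=(.470,-.2215,.16)/' h.py
python3 - <<'E'
from h import *
pick("C")
E
```

```text
C grip 0.01571192679446406 17.24
C dF [ 0.07  0.45 -5.03] mass 0.513 18.16
```

0.513 kg is more than canister plus pin (at most 0.44). I'll re-measure higher up and look before acting.

Run:
```python
from h import *
x,y,w=CAN["C"]; r.move_l(at((x,y,.19),Q(w)),vel=.1); r.hold(.4)
for _ in range(3): print(fz(8).round(2), telemetry.current_ee_pos())
im=vision.snapshot("side"); cv2.imwrite("pics/e.png",cv2.resize(im[120:360,230:470,::-1],None,fx=2.4,fy=2.4)); print(T())
```

```text
[ 0.32 -0.16 -3.99] [ 0.46997296 -0.22146731  0.19583601]
[ 0.36 -0.16 -4.16] [ 0.47001802 -0.22147842  0.19597408]
[-0.32 -0.24 -4.12] [ 0.47003    -0.22149434  0.19603261]
19.54
```

View pics/e.png

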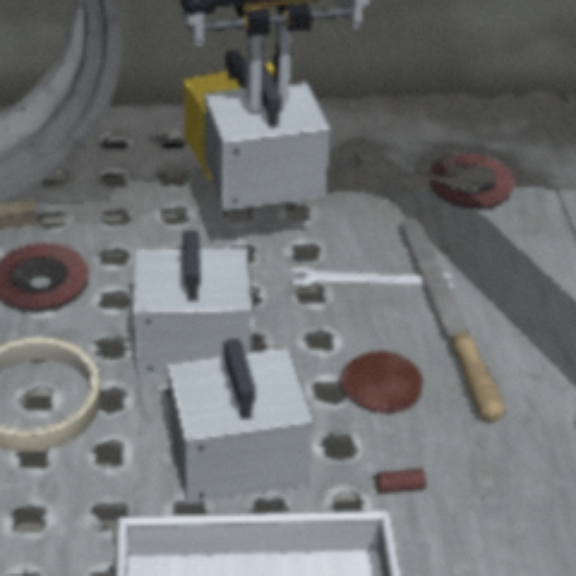

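It settles at -4.1 N, about 0.42 kg, so C holds a pin; the first reading was taken before the force settled. All three are now judged: A tube, B pin, C pin. I'll tip C now.

```bash
cat >> h.py <<'E'
PH=-np.pi/2
def tip(k,X=.50,Y=.35):
    x,y,w=CAN[k]; r.move_l(at((x,y,.29),Q(w)),vel=.2)
    go((X,Y,.28),Q(PH)); print("over tray",T(),fz(3).round(2))
    for ti,z in ((35,.23),(68,.17)): go((X,Y,z),Q(PH,np.radians(ti)))
    r.hold(.9); print("tipped",T(),fz(3).round(2))
def back(k,X=.50,Y=.35):
    x,y,w=CAN[k]
    for ti,z in ((35,.23),(0,.29)): go((X,Y,z),Q(PH,np.radians(ti)))
    r.hold(.3); print("upright",T(),fz(5).round(2))
    go((x,y,.29),Q(w)); r.move_l(at((x,y,.14),Q(w)),vel=.2); print(T())
def snap(n,f):
    im=vision.snapshot(n); cv2.imwrite(f"pics/{f}.png",im[:,:,::-1])
E
python3 - <<'E'
from h import *
tip("C"); snap("side","f")
E
```

```text
over tray 22.57 [ 0.2   0.14 -4.13]
tipped 24.49 [ 0.15 -0.36 -1.81]
```

View pics/f.png

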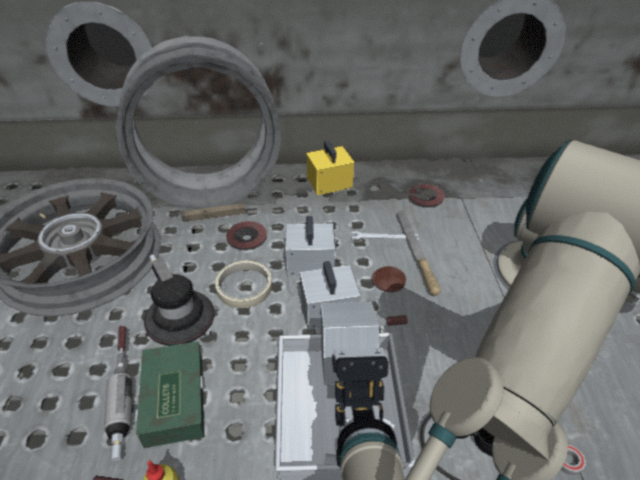

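The force fell from 4.1 to 1.8 N, so the pin has left. I'll return C.

```bash
python3 - <<'E'
from h import *
back("C"); snap("side","g1"); put("C"); snap("side","g"); print(T())
E
python3 -c "
import cv2;im=cv2.imread('pics/g.png');cv2.imwrite('pics/g2.png',cv2.resize(im[130:480,230:470],None,fx=1.7,fy=1.7))"
```

```text
upright 25.86 [ 0.55  0.25 -2.16]
29.23
put 31.18
31.23
```

View pics/g2.png

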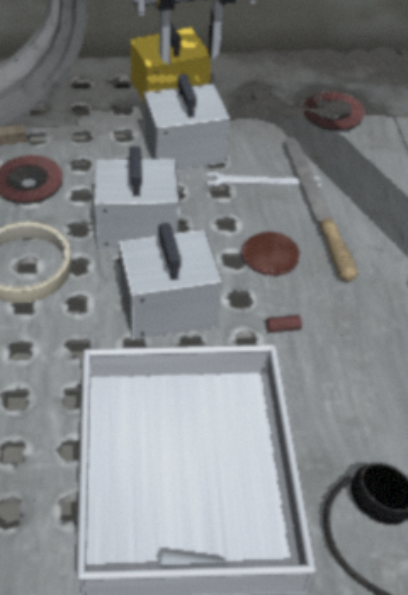

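The pin lies in the tray by the +y wall and C is back in place. Now B.

```bash
python3 - <<'E'
from h import *
pick("B"); tip("B"); back("B"); snap("side","i1"); put("B"); 
go((.45,-.02,.36),Q(.0)); snap("side","i"); snap("wrist","iw"); print(T(),fz(5).round(2))
E
python3 -c "
import cv2;im=cv2.imread('pics/i.png');cv2.imwrite('pics/i2.png',cv2.resize(im[130:480,230:470],None,fx=1.7,fy=1.7))"
```

```text
B grip 0.01527524278136386 33.49
B dF [ 0.17  0.77 -3.86] mass 0.393 34.41
over tray 37.22 [-0.22 -0.32 -4.2 ]
tipped 39.13 [-0.03  0.57 -1.73]
upright 40.45 [ 0.1   0.21 -2.3 ]
43.4
put 45.35
46.27 [0.13 0.21 0.03]
```

View pics/i2.png

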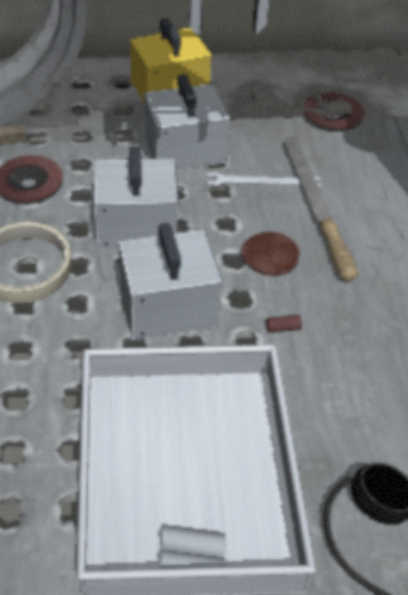

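View pics/iw.png

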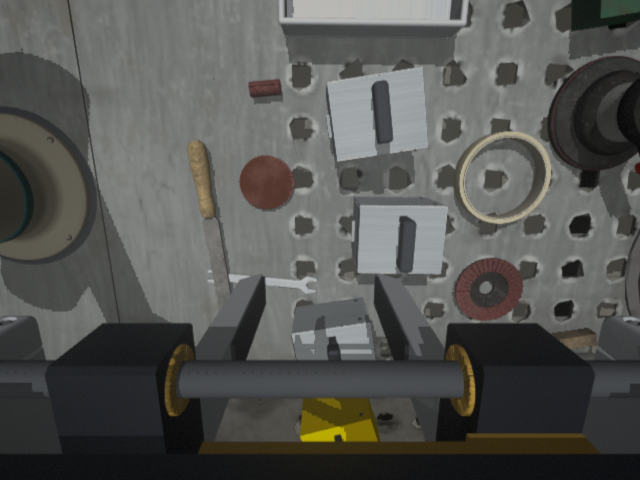

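Both pins are in the tray at the +y wall. All three canisters stand upright where they were, the bystanders are unmoved, and the gripper is clear with zero wrist force.

Run:
```python
from h import *
r.sign_off(); print(T())
```

```text
the job is handed in; nothing more can be done
the job is handed in; nothing more can be done
```

I lifted all three canisters before tipping any. Two held a pin; I tipped only those, and both pins ended up in the tray. The job was handed in with the robot's clock at about 46 s of the 72 s allowed.

| Canister | Position (x, y) | Measured weight | Verdict | Action |
|---|---|---|---|---|
| A | 0.52, 0.09 | 0.217 kg | tube only | not tipped |
| B | 0.55, -0.06 | 0.42 kg | pin | tipped |
| C | 0.47, -0.22 | about 0.42 kg | pin | tipped |

- **Disagreeing readings:** C's first reading, 0.513 kg, was too high for a canister with one pin. I raised it, let it settle and measured again, which gave about 0.42 kg before I acted. B read 0.393 kg on its second lift.
- **Last checks:** The wrist force fell from about 4.2 N to 1.8 N during each tip. The final pictures show two pins in the tray by its left wall and the three canisters upright where they stood. The yellow box and the bystanders look unmoved in them. The gripper was open and clear, with about zero wrist force.

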